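# Change the board in a clamped test fixture

## Robot

A 6-joint arm with a two-finger parallel gripper is mounted at the origin on a cart in front of the work surface, level with it; the furniture and walls round the work are solid. World frame = base frame: x ahead of the robot, y to its left, z up, the work surface at z = 0. Lengths are in m, angles in rad, forces in N, time in s.
With the tool pointing down it reaches from about 0.275 to 1 m from the base axis. Payload 8.4 kg.
Tool frame: the origin (TCP) lies midway between the tips of the shut fingers; the grasp point (between the pads) lies 19 mm behind it (ctrl.pinch_z is the z of the grasp point in the tool frame, in m); z points along the fingers, y is the line along which they close (so a half turn about z gives the same grasp; the last joint's range is limited). The gripper opens to 85 mm and grips with 20 to 120 N. Pads are 22 mm wide; open, the fingers measure 114 mm over their backs; the gripper's body (76 mm by 85 mm) begins 54 mm behind the grasp point. The pads swing forward as they close: fully open they stand 13 mm farther back than shut.
Start: joints at [1.131, 0.353, 1.633, -0, 1.155, -0.002], TCP at [0.265, 0.566, 0.231] pointing down, gripper open.
Joint ranges: [-2.63, 2.63], [-0.92, 2.1], [0.06, 2.66], [-1.3, 4.44], [0, 2.69], [-3.02, 3.02]. Speed limits (rad/s): [2.22, 2.22, 2.79, 3.14, 3.14, 3.14].

## Interface

Orientations are given as a unit quaternion [w, x, y, z].
In Python, from bench import ctrl gives the robot as it stands. The module is installed in compiled form; this text tells all that it offers.
- The arm moves only by the tool carry_out, never from a script. Its argument "moves" is a list that holds one entry, the list of rows, each a list of 7 numbers: the opening, from 0 (shut) to 1 (fully open), then the shift along the tool's x, y, z in units of 30 mm (1.0 is 30 mm), then the turn, a rotation vector about the tool's x, y, z in degrees. In form: [[[jaw, x, y, z, wx, wy, wz], ...]]. A call has 1 to 12 rows; each row shifts and turns the commanded pose from where the row before left it, along the tool's axes as they then stand; what a row does not reach is not made up. A row lasts 1/8 s, in which the tool goes at most 62.5 mm and 10.7 degrees, less where a joint would pass 70% of its speed; a pose out of reach is approached as far as the arm can. A call is refused whole if a number of a shift passes 1 or a number of a turn 10.7, either way. A call with a gripper value outside its range is refused whole. The fingers move at their own pace and stop on an object; the grip force is fixed at half the most. Time passes only in rows, so rows that do not move let the fingers close. It gives the time, the measured TCP pose, the force, the opening and the grip force at its end, in the units of the state.
- ctrl.read_state(): the state, without advancing time (a new reading comes with each control period).
- ctrl.snapshot(name): name is "scene" or "top" or "wrist"; returns a dict with "frame" (420x560x3 uint8, red, green, blue), "fx", "fy", "cx", "cy" (pixels), "D" ([k1, k2, p1, p2, k3] as OpenCV has them; the pictures are not rectified), "xyz" and "rotation" of the camera in the world. Camera axes: x right, y up, looking along -z (the intrinsics and any distortion apply to the point x, -y, -z); pixel columns grow to the right and rows downward; lengths in m; the calibration is good to about 2 mm. A picture is of the moment at which its call begins. There is no depth.
- ctrl.hand_in(): hands the job in; it is judged then, once.
The state is a dict: "t": time; "joint_positions": joint angles; "joint_velocities": joint speeds; "joint_torque": joint torques, N m; "ee_pos": TCP position; "orientation": TCP orientation; "contact_force": force on the tool from outside, world axes, zero at the start; "wrist_torque": the same for the moment, N m; "width": finger opening in m; "grasp_force": force on a finger pad.
Only numpy, scipy, OpenCV 4.12 (cv2) and the standard library are available. Lean on these libraries where they do the work, as an engineer would, in place of code of your own. Each camera call takes 0.05 s, during which the arm holds its last target. There are 200 camera calls.

## Task

The board in the test fixture is finished: swing the cam lever open, lay the clamp bar and then the heatsink aside on the rubber mat, and put the tested board into the empty tray. Then put the waiting board from the other tray into the nest, standing flat between its pins, set the heatsink back centred on it the same way round as before, drop the clamp bar fully into its two slots and swing the lever shut over its end. Let go of everything.

Things in the scene. Friction and masses are not known exactly. Their poses are not given: they have to be found in the camera images.
- fixture: Fixed test fixture, 168x176 mm. Origin: bench level under nest centre; x to the rear block, y to the lever's cheek. Nest floor z 12 mm; white cone pins 14 mm tall leave a 60 (x) x 85 (y) mm board 2.5 mm play. Steel cheeks y 58-72 mm each side, x +-34, top z 65; top-open slot at x 0, 16 mm wide, floor z 53, mouth flared to 28. Rear block x 72-96, to z 41.
- cam_lever (a joint): Steel lever on the +y cheek, vertical pivot at fixture (25, 65) mm. 0 = shut: arm points to fixture -x, over the bar's end in the slot (1 mm above), so the bar cannot be lifted. Grows (rad) as the knob swings outward to fixture +y; slot clear from 1.2; stop at 1.7. Stays where left (friction, 2 N at the knob).
- lever_knob (a point): Middle of the lever's upright black knob, 14 mm in diameter, 27 mm tall, from the arm's top at z 72 mm to z 99 mm, 60 mm from the pivot. This point is at z 87 mm.
- clamp_bar: Loose aluminium bar, 14 (x) x 142 (y) x 18 mm, 110 to 225 g, black grip inlay mid-length. Origin: centre of its flat underside, which is 110 mm long; the ends (|y| 53-71 mm, 12 mm wide) are stepped 6 mm higher and rest on the slot floors. Seated: origin at fixture (0, 0, 47) mm, along fixture y, 1 mm above the heatsink.
- heatsink: Loose grey finned heatsink, 30 (x) x 50 (y) x 26 mm, 55 to 115 g. Origin: centre of its flat underside. At the start it stands on the middle of the tested board under the bar, its y along the fixture's y, origin at fixture z 20 mm.
- board_tested: Green control board in the fixture at the start, 60 (x) x 85 (y) mm, 60 g, on four 6 mm standoffs; the board lies 6-8 mm above its feet (heatsink's seat at 8 mm). Origin: centre, at the feet's level. Take it by its long edges, fingers closing along x near y = 0: fixture and trays leave room there.
- board_new: The waiting board, same kind, size and origin as board_tested; it stands in tray_in at the start.
- tray_in: Black open tray, fixed, 156 (x) x 136 (y) mm over its rim, 14 mm high, inside 144 x 124 mm, floor 3 mm above the bench; holds the waiting board at the start. Origin: centre of its underside.
- tray_out: The other tray, same as tray_in but empty at the start: the tested board goes in it. Origin: centre of its underside.
- side_mat: Flat black rubber mat, fixed, 160 (x) x 164 (y) mm, 2 mm thick: room for clamp bar and heatsink side by side. Origin: centre of its underside.
Things that resemble listed ones, but are neither listed nor needed, are in the scene too. What is shaped like the heatsink but blue or orange is not meant.

How it is judged:
On the way, in this order (a step that is already met when the one before it is completed fails the run):
1. clamp bar and heatsink both lie on the mat (x of clamp_bar in the frame of side_mat between -0.08 and 0.08 m and y of clamp_bar in the frame of side_mat between -0.082 and 0.082 m and height (world z) of each of clamp_bar, heatsink below 0.02 m and linear speed of each of clamp_bar, heatsink below 0.03 m/s and x of heatsink in the frame of side_mat between -0.08 and 0.08 m and y of heatsink in the frame of side_mat between -0.082 and 0.082 m), for 0.2 s.
2. the tested board stands in the tray that was empty (x of board_tested in the frame of tray_out between -0.045 and 0.045 m and y of board_tested in the frame of tray_out between -0.04 and 0.04 m and height (world z) of board_tested below 0.012 m and angle between board_tested's own z axis and vertical below 0.1 rad and linear speed of board_tested below 0.03 m/s), for 0.2 s.
At the end, for the whole second after the job is handed in: Tested board flat in the once empty tray (within 45 x 40 mm of its centre). New board flat in the nest (8 mm, 0.12 rad), heatsink upright on it (10 mm, 0.25 rad), clamp bar down in both slots (8 mm, 0.12 rad), each seated to 3 mm; lever shut (under 0.2 rad). All at rest (all of step 2 and horizontal distance between each of board_new, clamp_bar and fixture below 0.008 m and z of board_new in the frame of fixture between 0.009 and 0.015 m and angle between the y axis of each of board_new, clamp_bar and the y axis of fixture, either way round below 0.12 rad and angle between each of board_new, heatsink, clamp_bar's own z axis and vertical below 0.1 rad and linear speed of each of board_new, heatsink, clamp_bar below 0.03 m/s and horizontal distance between heatsink and fixture below 0.01 m and z of heatsink in the frame of fixture between 0.017 and 0.023 m and angle between the y axis of heatsink and the y axis of fixture, either way round below 0.25 rad and z of clamp_bar in the frame of fixture between 0.044 and 0.05 m and value of joint cam_lever below 0.2 rad); the robot touches nothing.
It also fails if it takes over 125 s, if anything falls off the work surface, if the arm or the gripper's body presses on something with over 40 N, if the wrist force passes 120 N, or if a joint passes its speed limit or range.

## Working session

There is one attempt and no reset: what is moved stays moved. The work goes in short steps, Python scripts to look and compute and a tool call to move; the robot and the scene stay as the last step left them, time stands still between calls to the robot, and variables do not carry over. Pictures are saved under pics/ and viewed, at most 14 in all, crops included, and the job is handed in when it is done.

Besides the shell and the picture viewer there is one more tool, called after "Call:" as name([rows], argument=value, ...), one row to a line, values as JSON. carry_out: Moves the arm, as the interface text tells. Its arguments: {"type":"object","properties":{"moves":{"type":"array","items":{"type":"array","items":{"type":"array","items":{"type":"number"}}}}},"required":["moves"]}

```bash
mkdir -p pics; cat > h.py <<'E'
import numpy as np, cv2
from bench import ctrl
from scipy.spatial.transform import Rotation as R
def snap(n,f):
    s=ctrl.snapshot(n); cv2.imwrite('pics/'+f+'.png',cv2.cvtColor(s['frame'],cv2.COLOR_RGB2BGR))
    import pickle; s2={k:np.array(v) for k,v in s.items()}; pickle.dump(s2,open('pics/'+f+'.pkl','wb')); return s2
def load(f):
    import pickle; return pickle.load(open('pics/'+f+'.pkl','rb'))
def rot(s):
    r=np.array(s['rotation']); return r if r.shape==(3,3) else R.from_quat(r,scalar_first=True).as_matrix()
def px2w(s,u,v,z):
    K=np.array([[s['fx'],0,s['cx']],[0,s['fy'],s['cy']],[0,0,1]],float)
    p=cv2.undistortPoints(np.array([[[u,v]]],float),K,np.array(s['D'],float))[0,0]
    d=rot(s)@np.array([p[0],-p[1],-1]); c=np.array(s['xyz']); return c+d*(z-c[2])/d[2]
def w2px(s,p):
    K=np.array([[s['fx'],0,s['cx']],[0,s['fy'],s['cy']],[0,0,1]],float)
    q=rot(s).T@(np.array(p)-np.array(s['xyz'])); q=q*[1,-1,-1]
    return cv2.projectPoints(q.reshape(1,1,3),np.zeros(3),np.zeros(3),K,np.array(s['D'],float))[0].ravel()
E
python3 - <<'E'
from h import *
for n in('top','scene'):
    s=snap(n,n+'0'); print(n,s['xyz'],s['rotation'],s['fx'],s['D'])
    a=cv2.imread(f'pics/{n}0.png'); cv2.imwrite(f'pics/{n}0b.png',cv2.resize(a,(800,600),interpolation=cv2.INTER_CUBIC))
st=ctrl.read_state(); print(st, ctrl.pinch_z)
E
```

```text
top [0.41190522 0.01523626 1.30725785] [ 0.71344866  0.02701308 -0.03012212 -0.69953839] 444.3305402163502 [-0.13820245  0.          0.          0.          0.        ]
scene [-0.69659416  0.75740305  0.6882462 ] [-0.40706724 -0.26757169  0.47921442  0.73010629] 471.4095280848578 [-0.02147474  0.          0.          0.          0.        ]
{'t': 0.1, 'joint_positions': array([ 1.13060853e+00,  3.53577427e-01,  1.63408013e+00, -1.31593674e-05,
        1.15523783e+00, -2.35573696e-03]), 'joint_velocities': array([ 0.00079493, -0.00412283, -0.00159985,  0.00135926, -0.00202454,
       -0.00083564]), 'joint_torque': array([-6.26468027e-04, -6.06362915e+01, -3.42816746e+01,  2.49949139e-06,
        4.02322970e-03,  3.71506883e-05]), 'ee_pos': array([0.26477151, 0.56564623, 0.23062897]), 'orientation': array([-1.37084601e-04,  2.17169008e-01,  9.76133801e-01, -6.36806686e-04]), 'contact_force': array([-0.19075927, -0.67884485, -0.54166124]), 'wrist_torque': array([ 0.01359956,  0.02051089, -0.05236281]), 'grasp_force': 0.0, 'width': 0.0854452950677071} -0.0187
```

View pics/top0b.png

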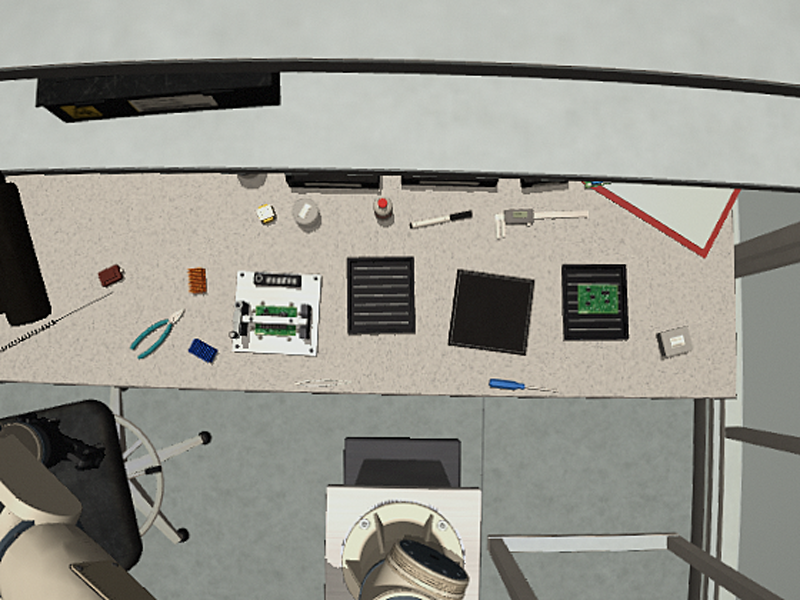

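View pics/scene0b.png

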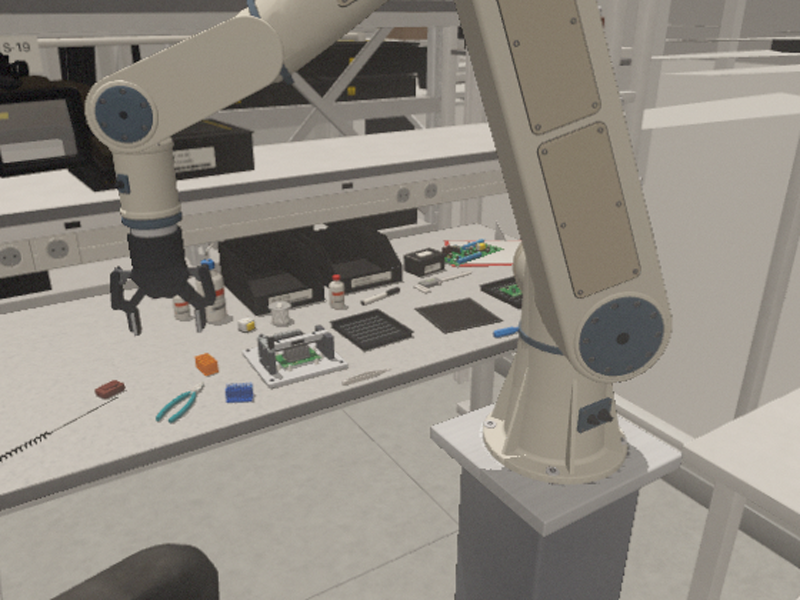

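Top view (800x600): the fixture is at (278,313), with its lever knob at about (234,334). The empty tray is at (381,296), the mat at (492,312) and the tray with the waiting board at (595,301).

Look-alikes:
- **Heatsink:** grey in the fixture (280,318), against orange (198,280) and blue (203,349). I choose grey.
- **Board:** fixture (280,318) and tray (600,298), with others on the shelf at the back right.
- **Black squares:** the slatted tray (381,296) against the plain mat (492,312).

Next is one close crop.

```bash
python3 - <<'E'
from h import *
a=cv2.imread('pics/top0.png')
# crops in original px: fixture, and trays
c1=cv2.resize(a[183:253,158:230],None,fx=8,fy=8,interpolation=cv2.INTER_CUBIC)
cv2.imwrite('pics/c1.png',c1)
c2=cv2.resize(a[170:260,238:448],None,fx=3.8,fy=3.8,interpolation=cv2.INTER_CUBIC)
cv2.imwrite('pics/c2.png',c2);print(c1.shape,c2.shape)
E
```

```text
(560, 576, 3) (342, 798, 3)
```

View pics/c1.png

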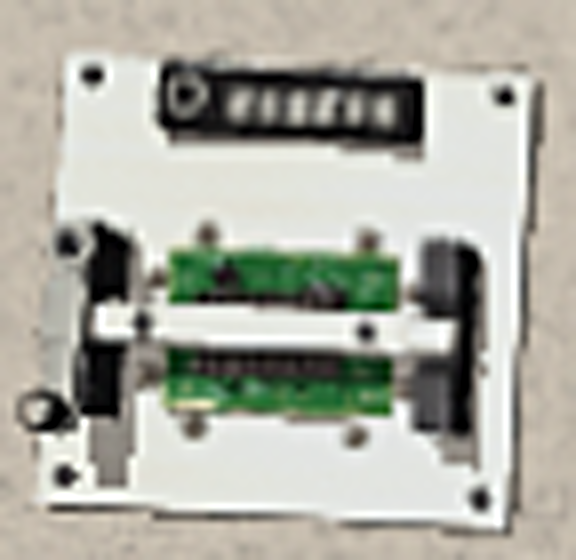

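View pics/c2.png

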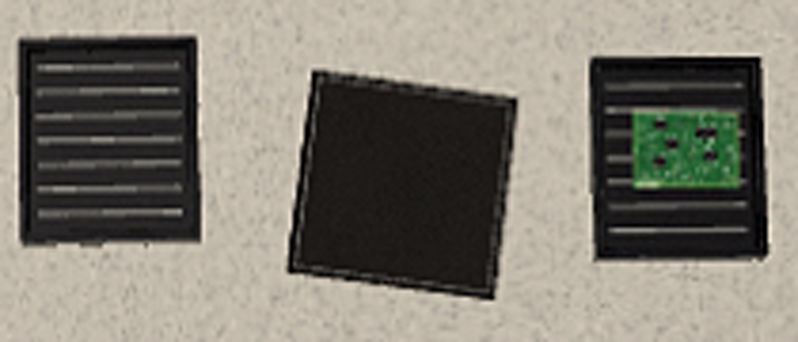

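Crop: the grey-and-black fins sit under the bar at about (277,335), with the knob at (42,410) and the pivot screw at (70,240). Crop 2 shows the empty tray on the left, the mat in the middle (tilted) and the board tray on the right. Now I'll fit rough poses.

```bash
python3 - <<'E'
from h import *
s=load('top0')
f=lambda u,v,z:px2w(s,158+(u+.5)/8-.5,183+(v+.5)/8-.5,z)[:2].round(4)
g=lambda u,v,z:px2w(s,238+(u+.5)/3.8-.5,170+(v+.5)/3.8-.5,z)[:2].round(4)
P=[f(*p,.01) for p in((67,55),(538,75),(505,530),(40,503))]; print('plate',P,np.mean(P,0))
print('bar ends',f(97,320,.07),f(452,335,.07),'knob',f(38,408,.099),'pivot',f(70,240,.07),'boardcorners',[f(*p,.02) for p in((172,252),(398,258),(390,412),(165,410))])
def cen(n,P,z):
    Q=np.array([g(*p,z) for p in P]); c=Q.mean(0); ex=(Q[0]+Q[1]-Q[2]-Q[3]); ey=(Q[0]+Q[3]-Q[1]-Q[2]); print(n,c,'yaw',np.degrees(np.arctan2(ex[1],ex[0])),np.degrees(np.arctan2(-ey[0],ey[1])),np.linalg.norm(ex)/2,np.linalg.norm(ey)/2)
cen('out',((20,38),(196,38),(200,242),(21,243)),.014)
cen('mat',((313,71),(518,98),(495,298),(289,271)),.002)
cen('in',((590,58),(761,57),(768,258),(596,259)),.014)
cen('bnew',((632,110),(740,110),(742,187),(634,187)),.011)
E
```

```text
plate [array([0.5918, 0.3553]), array([0.5873, 0.1791]), array([0.4198, 0.1862]), array([0.4257, 0.3586])] [0.50615 0.2698 ]
bar ends [0.4898 0.3248] [0.4871 0.1989] knob [0.4573 0.337 ] pivot [0.5178 0.3356] boardcorners [array([0.5184, 0.3104]), array([0.5178, 0.227 ]), array([0.4616, 0.2281]), array([0.4606, 0.3109])]
out [0.546475 0.055425] yaw 1.9711953790241543 1.3195597403035655 0.15844375973827432 0.1367862748962775
mat [ 0.517725 -0.1744  ] yaw -6.229772180686711 -6.353845208003491 0.1575805587628118 0.1621963085276604
in [ 0.5418   -0.389525] yaw 1.5074357587749536 1.537493633480527 0.15775459581261012 0.13789964648250552
bnew [ 0.54935  -0.396675] yaw 1.0871656540816599 1.2503698887489254 0.06061091073395943 0.08707073274068619
```

```bash
cat >> h.py <<'E'
def tool():
    st=ctrl.read_state(); return np.array(st['ee_pos']),R.from_quat(st['orientation'],scalar_first=True),st
def plan(xyz,heading):
    """rows total: shift in tool axes now (units of 30mm) and wz; heading=tool y in world deg"""
    p,r,st=tool(); M=r.as_matrix(); h=np.degrees(np.arctan2(M[1,1],M[0,1]))
    d=(heading-h+90)%180-90
    print('t',round(st['t'],2),'p',p.round(4),'head',h.round(2),'tilt',np.degrees(np.arccos(-M[2,2])).round(2),'w',round(st['width'],4),'j6',st['joint_positions'][5].round(2))
    print('units(tool now)',(M.T@(np.array(xyz)-p)/.03).round(3),'then wz',round(-d,2)); 
    t=np.radians(-d); u=M.T@(np.array(xyz)-p)/.03; print(' units after turn',np.array([np.cos(t)*u[0]+np.sin(t)*u[1],-np.sin(t)*u[0]+np.cos(t)*u[1],u[2]]).round(3))
E
python3 - <<'E'
from h import *
s=snap('wrist','w0'); p,r,st=tool()
print(r.inv().apply(s['xyz']-p), (r.as_matrix().T@rot(s)).round(3), s['fx'])
plan((.49,.269,.30),88.5)
E
```

```text
[ 7.73229010e-02 -8.90309215e-05 -1.42495423e-01] [[-0.001  0.953  0.304]
 [ 1.     0.001 -0.   ]
 [-0.     0.304 -0.953]] 295.22663438151415
t 0.15 p [0.2648 0.5658 0.2307] head 64.92 tilt 0.06 w 0.0852 j6 -0.0
units(tool now) [-10.992  -5.779  -2.303] then wz -23.58
 units after turn [-7.762 -9.694 -2.303]
```

Call:
carry_out([
  [[1,-1,-0.54,0.1,0,0,0],[1,-1,-0.54,0.1,0,0,0],[1,-1,-0.54,0.1,0,0,0],[1,-1,-0.54,0.1,0,0,0],[1,-1,-0.54,0.1,0,0,0],[1,-1,-0.54,0.1,0,0,0],[1,-1,-0.54,0.1,0,0,0],[1,-1,-0.54,0.1,0,0,0],[1,-1,-0.54,0.1,0,0,0],[0.6,-1,-0.54,0.1,0,0,-5],[0.45,0,0,0,0,0,-10],[0.45,0,0,0,0,0,-8.6]],
])

```text
t: 1.65
ee_pos: [0.4681, 0.2915, 0.201]
orientation: [-0.0, 0.011, 1.0, -0.0]
contact_force: [0.3, 0.1, -0.0]
width: 0.0384
grasp_force: 0.0
```

```bash
python3 - <<'E'
from h import *
s=snap('wrist','w1'); cv2.imwrite('pics/w1b.png',cv2.resize(cv2.imread('pics/w1.png'),(800,600),interpolation=cv2.INTER_CUBIC))
plan((.4546,.334,.12),88.5)
E
```

```text
t 1.7 p [0.468  0.2917 0.201 ] head 89.17 tilt 0.03 w 0.0385 j6 -1.0
units(tool now) [0.466 1.403 2.7  ] then wz 0.67
 units after turn [0.482 1.397 2.7  ]
```

View pics/w1b.png

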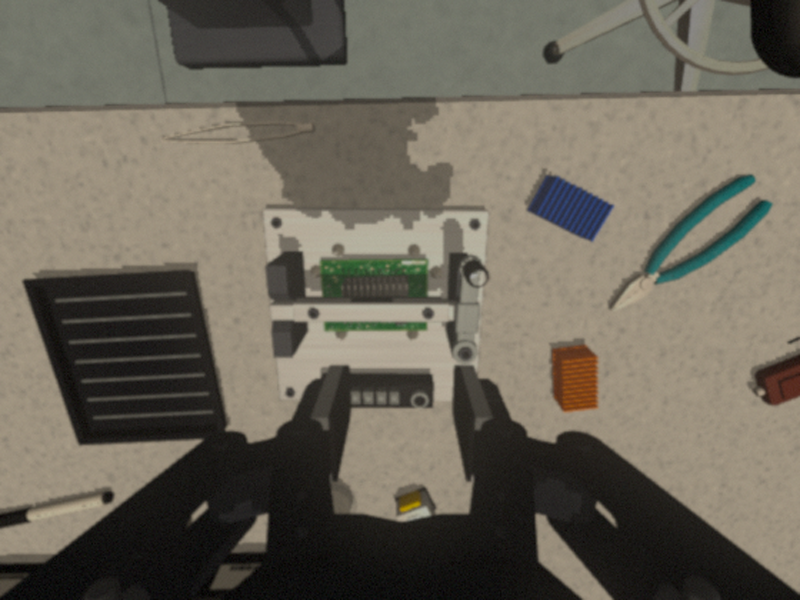

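The wrist view shows the fixture around (378,300), with the knob at (478,272), the pivot at (464,350) and the bar screws at (313,313) and (427,313). I'll enlarge it to measure.

```bash
python3 - <<'E'
from h import *
a=cv2.imread('pics/w1.png')
cv2.imwrite('pics/w1c.png',cv2.resize(a[140:290,180:350],None,fx=4,fy=4,interpolation=cv2.INTER_CUBIC))
E
```

```text
(no output)
```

View pics/w1c.png

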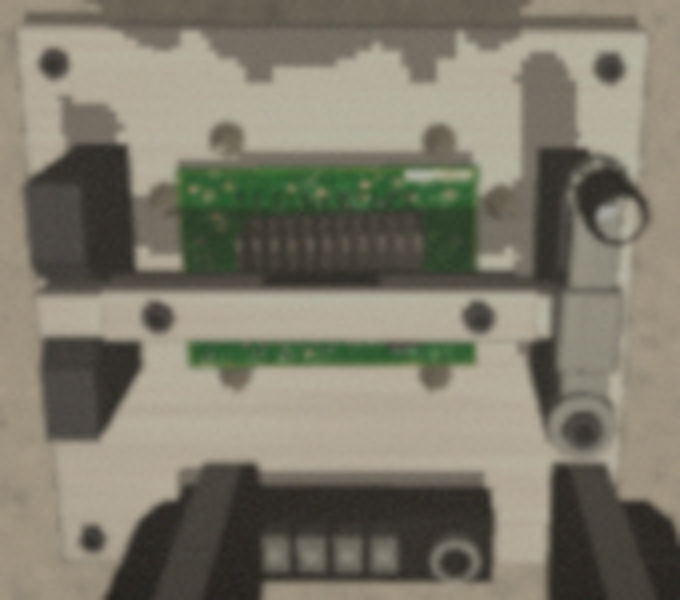

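```bash
python3 - <<'E'
from h import *
from scipy.optimize import least_squares
s=load('w1'); T=load('top0')
k=lambda u,v:(180+(u+.5)/4-.5,140+(v+.5)/4-.5)
f=lambda u,v:(158+(u+.5)/8-.5,183+(v+.5)/8-.5)
O=[(s,k(583,430),(25,65,74),1),(s,k(613,213),(-35,65,99),1),(s,k(318,317),(0,0,65),1),(s,k(40,315),(0,-71,65),1),
(s,k(180,168),(-30,-42.5,20),.5),(s,k(478,168),(-30,42.5,20),.5),(s,k(190,364),(30,-42.5,20),.5),(s,k(474,364),(30,42.5,20),.5),
(T,f(38,408),(-35,65,99),1),(T,f(70,240),(25,65,74),1),(T,f(450,337),(0,-71,65),1)]
def res(q,full=0):
    c,d=np.cos(q[2]),np.sin(q[2]); e=[]
    for S,p,m,w in O:
        m=np.array(m)/1e3; W=px2w(S,*p,m[2])[:2]; e.append(w*(W-(q[:2]+[c*m[0]-d*m[1],d*m[0]+c*m[1]])))
    return np.array(e)*1e3
r=least_squares(lambda q:res(q).ravel(),[.49,.27,-.02],loss='soft_l1'); print(r.x,np.degrees(r.x[2])); print(res(r.x).round(1))
E
```

```text
[ 0.48721884  0.27043327 -0.03476426] -1.991845342044087
[[-0.3  0.2]
 [-2.  -0.6]
 [-1.2 -1.1]
 [-0.8  0.6]
 [ 0.5  0. ]
 [-0.  -1. ]
 [-0.3  0.2]
 [-0.8 -0.6]
 [ 2.8  0.4]
 [ 3.   0. ]
 [ 1.9  0.8]]
```

Call:
carry_out([
  [[0.45,0.16,0.5,0.8,0,0,1.2],[0.45,0.16,0.5,0.8,0,0,0],[0.45,0.15,0.49,0.8,0,0,0],[0.45,0,0,0.85,0,0,0],[0.45,0,0,0.85,0,0,0],[0.45,0,0,0,0,0,0],[0,0,0,0,0,0,0],[0,0,0,0,0,0,0],[0,0,0,0,0,0,0],[0,0,0,0,0,0,0]],
])

```text
t: 2.95
ee_pos: [0.4563, 0.3378, 0.0794]
orientation: [0.001, 0.024, 1.0, 0.001]
contact_force: [-0.8, 0.1, 5.6]
width: 0.0116
grasp_force: 59.2
```

```bash
python3 - <<'E'
from h import *
s=snap('wrist','w2'); print(ctrl.read_state()['grasp_force'])
plan((.4545,.3366,.077),88)
E
```

```text
59.160198324825615
t 3.0 p [0.4563 0.3378 0.0794] head 87.3 tilt 0.1 w 0.0114 j6 -0.89
units(tool now) [ 0.057 -0.042  0.081] then wz -0.7
 units after turn [ 0.057 -0.042  0.081]
```

Call:
carry_out([
  [[0,-0.03,0.347,0,0,0,10],[0,-0.03,0.347,0,0,0,10],[0,-0.03,0.347,0,0,0,10],[0,-0.03,0.347,0,0,0,10],[0,-0.03,0.347,0,0,0,10],[0,-0.03,0.347,0,0,0,10],[0,-0.03,0.347,0,0,0,10],[0,-0.03,0.347,0,0,0,10],[0,0,0,0,0,0,0],[0,0,0,0,0,0,0]],
])

```text
t: 4.25
ee_pos: [0.5081, 0.3916, 0.0793]
orientation: [0.001, 0.661, 0.751, -0.001]
contact_force: [-0.6, -13.2, 11.6]
width: 0.0115
grasp_force: 59.7
```

```bash
python3 - <<'E'
from h import *
s=ctrl.read_state(); print(s['grasp_force'],s['contact_force'])
plan((.487,.2704,.12),-2)
E
```

```text
59.697590733596826 [ -0.56229365 -13.19524386  11.58528126]
t 4.25 p [0.5081 0.3916 0.0793] head 7.3 tilt 0.2 w 0.0115 j6 0.53
units(tool now) [-3.924 -1.211 -1.343] then wz 9.3
 units after turn [-4.068 -0.562 -1.343]
```

Call:
carry_out([
  [[0.45,0,0,0,0,0,0],[0.45,0,0,0,0,0,0],[0.45,0,0,0,0,0,0],[0.45,0,0,-1,0,0,0],[0.45,0,0,-1,0,0,0],[0.45,-0.98,-0.31,0,0,0,0],[0.45,-0.98,-0.31,0,0,0,0],[0.45,-0.98,-0.3,0,0,0,0],[0.45,-0.98,-0.3,0,0,0,0],[0.45,0,0,0,0,0,9.3],[0.45,0,0,0,0,0,0]],
])

```text
t: 5.62
ee_pos: [0.4867, 0.2727, 0.1384]
orientation: [0.0, 0.719, 0.695, 0.0]
contact_force: [0.5, -0.1, -0.2]
width: 0.0385
grasp_force: 0.0
```

```bash
python3 - <<'E'
from h import *
s=snap('wrist','w3'); cv2.imwrite('pics/w3b.png',cv2.resize(cv2.imread('pics/w3.png'),(800,600),interpolation=cv2.INTER_CUBIC))
plan((.487,.2704,.048),-2)
for m in((0,0,65),(0,-42,65),(0,71,65)): 
    c,d=np.cos(-.0348),np.sin(-.0348); print(w2px(s,[.4872+(c*m[0]-d*m[1])/1e3,.2704+(d*m[0]+c*m[1])/1e3,m[2]/1e3])*800/560)
E
```

```text
t 5.67 p [0.4867 0.273  0.1384] head -1.79 tilt 0.02 w 0.0386 j6 0.54
units(tool now) [-0.087  0.012  3.012] then wz 0.21
 units after turn [-0.087  0.012  3.012]
[401.40331673 322.7128009 ]
[401.39422127 391.17171167]
[401.42118015 187.94458433]
```

View pics/w3b.png

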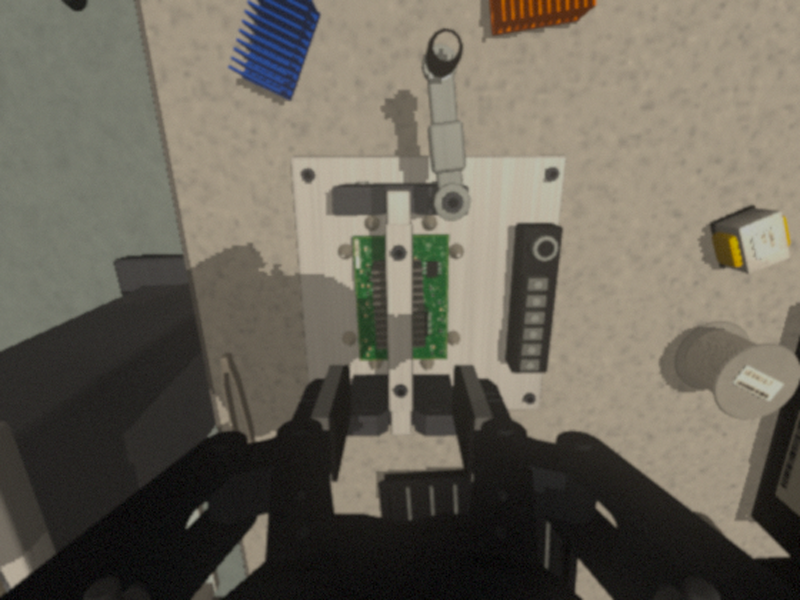

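The lever is open. The bar is at px x≈400, which matches the prediction of 401. Gripping the bar.

Call:
carry_out([
  [[0.45,-0.08,0,1,0,0,0.2],[0.45,0,0,1,0,0,0],[0.45,0,0,0.98,0,0,0],[0.45,0,0,0,0,0,0],[0,0,0,0,0,0,0],[0,0,0,0,0,0,0],[0,0,0,0,0,0,0],[0,0,0,0,0,0,0]],
])

```text
t: 6.68
ee_pos: [0.4874, 0.271, 0.0502]
orientation: [0.0, 0.72, 0.694, 0.001]
contact_force: [-0.8, -0.2, 6.7]
width: 0.0122
grasp_force: 61.0
```

```bash
python3 - <<'E'
from h import *
s=ctrl.read_state(); print(s['grasp_force'],s['contact_force'])
plan((.487,.2704,.150),-2)
E
```

```text
61.049649864435196 [-0.81298667 -0.18343636  6.72939958]
t 6.67 p [0.4874 0.271  0.0502] head -2.17 tilt 0.14 w 0.0122 j6 0.54
units(tool now) [-0.016 -0.005 -3.327] then wz -0.17
 units after turn [-0.016 -0.005 -3.327]
```

Call:
carry_out([
  [[0,0,0,-0.5,0,0,0],[0,0,0,-0.9,0,0,0],[0,0,0,-0.9,0,0,0],[0,-0.5,0,-0.7,0,0,0],[0,-1,0,0,0,0,0],[0,-1,0,0,0,0,0],[0,-1,0,0,0,0,0],[0,-1,0,0,0,0,0],[0,-1,0,0,0,0,0],[0,-1,0,0,0,0,0],[0,-1,0,0,0,0,0],[0,-1,0,0,0,0,0]],
])

```text
t: 8.18
ee_pos: [0.4765, 0.0145, 0.1397]
orientation: [0.0, 0.72, 0.694, 0.0]
contact_force: [1.4, -1.0, -1.9]
width: 0.0126
grasp_force: 60.0
```

```bash
python3 - <<'E'
from h import *
s=ctrl.read_state(); print(s['grasp_force'],s['contact_force'])
plan((.478,-.17,.007),-6.3)
E
```

```text
59.98388006351888 [ 1.37389787 -0.98186642 -1.85190974]
t 8.18 p [0.4765 0.0145 0.1397] head -2.17 tilt 0.03 w 0.0126 j6 0.07
units(tool now) [-6.145  0.28   4.424] then wz 4.13
 units after turn [-6.109  0.722  4.424]
```

Call:
carry_out([
  [[0,-0.9,0.04,0,0,0,0],[0,-0.9,0.04,0,0,0,0],[0,-0.9,0.04,0,0,0,0],[0,-0.9,0.04,0.3,0,0,0],[0,-0.9,0.04,0.5,0,0,0],[0,-0.9,0.04,0.6,0,0,0],[0,-0.74,0.04,0.7,0,0,4.1],[0,0,0,0.8,0,0,0],[0,0,0,0.8,0,0,0],[0,0,0,0.4,0,0,0],[0,0,0,0.2,0,0,0],[0,0,0,0,0,0,0]],
])

```text
t: 9.68
ee_pos: [0.4783, -0.1688, 0.0102]
orientation: [0.0, 0.745, 0.667, 0.0]
contact_force: [0.1, 0.0, -2.2]
width: 0.0126
grasp_force: 59.9
```

```bash
python3 - <<'E'
from h import *
s=ctrl.read_state(); print(s['grasp_force'],s['contact_force'])
plan((.478,-.17,.007),-6.3)
E
```

```text
59.94714464060962 [ 0.08691231  0.02317433 -2.15538681]
t 9.68 p [ 0.4783 -0.1688  0.0102] head -6.27 tilt 0.01 w 0.0126 j6 -0.23
units(tool now) [-0.041 -0.006  0.107] then wz 0.03
 units after turn [-0.041 -0.006  0.107]
```

Call:
carry_out([
  [[0,0,0,0.12,0,0,0],[0,0,0,0,0,0,0],[0.58,0,0,0,0,0,0],[0.58,0,0,0,0,0,0],[0.58,0,0,0,0,0,0],[0.58,0,0,-0.7,0,0,0],[0.58,0,0,-0.9,0,0,0],[0.58,0,0,-0.9,0,0,0],[0.58,0.9,0,-0.9,0,0,0],[0.58,1,0,-0.9,0,0,0],[0.58,1,0,0,0,0,-4.3],[0.58,1,0,0,0,0,0]],
])

```text
t: 11.18
ee_pos: [0.4891, -0.0515, 0.1359]
orientation: [0.001, 0.719, 0.695, 0.0]
contact_force: [-0.5, 0.6, -0.5]
width: 0.0494
grasp_force: 0.0
```

```bash
python3 - <<'E'
from h import *
plan((.487,.2704,.13),-2)
s=snap('wrist','w4')
E
```

```text
t 11.18 p [ 0.4891 -0.0515  0.1359] head -1.93 tilt 0.08 w 0.0494 j6 -0.07
units(tool now) [10.721 -0.431  0.196] then wz 0.07
 units after turn [10.721 -0.444  0.196]
```

Call:
carry_out([
  [[0.58,1,-0.04,0,0,0,0],[0.58,1,-0.04,0,0,0,0],[0.58,1,-0.04,0,0,0,0],[0.58,1,-0.04,0,0,0,0],[0.58,1,-0.04,0,0,0,0],[0.58,1,-0.04,0,0,0,0],[0.58,1,-0.04,0,0,0,0],[0.58,1,-0.04,0,0,0,0],[0.58,1,-0.04,0,0,0,0],[0.58,0.9,-0.04,0,0,0,0],[0.58,0.75,-0.03,0,0,0,0],[0.58,0,0,0,0,0,0]],
])

```text
t: 12.72
ee_pos: [0.4869, 0.2685, 0.1353]
orientation: [0.0, 0.719, 0.695, 0.0]
contact_force: [-0.1, -0.5, 0.2]
width: 0.0495
grasp_force: 0.0
```

```bash
python3 - <<'E'
from h import *
plan((.487,.2704,.028),-2)
s=snap('wrist','w5')
cv2.imwrite('pics/w5b.png',cv2.resize(cv2.imread('pics/w5.png')[80:380,150:430],None,fx=2,fy=2,interpolation=cv2.INTER_CUBIC))
c,d=np.cos(-.0348),np.sin(-.0348)
for m in((15,25,46),(-15,25,46),(15,-25,46),(-15,-25,46),(30,42.5,20),(-30,42.5,20),(30,-42.5,20)): 
    print(m,(w2px(s,[.4872+(c*m[0]-d*m[1])/1e3,.2704+(d*m[0]+c*m[1])/1e3,m[2]/1e3])-[150,80])*2)
E
```

```text
t 12.72 p [0.4869 0.2685 0.1353] head -1.89 tilt 0.02 w 0.0495 j6 0.53
units(tool now) [0.061 0.    3.575] then wz 0.11
 units after turn [0.061 0.    3.575]
(15, 25, 46) [298.5511702  209.57138955]
(-15, 25, 46) [223.60393667 209.49247024]
(15, -25, 46) [296.20010575 324.7108174 ]
(-15, -25, 46) [225.77889386 324.63623786]
(30, 42.5, 20) [330.42039139 157.07231143]
(-30, 42.5, 20) [191.93050057 156.92686146]
(30, -42.5, 20) [323.92966899 336.70755928]
```

View pics/w5b.png

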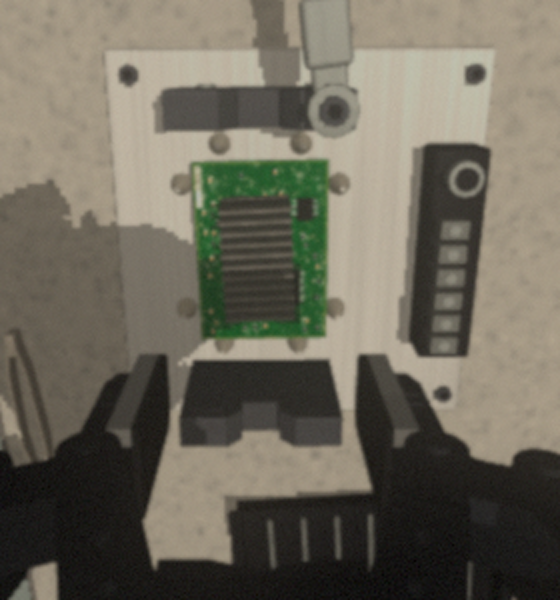

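The heatsink's top face spans about (224..298, 209..322), as predicted. Descending to grip it.

Call:
carry_out([
  [[0.58,0.06,0,1,0,0,0.1],[0.58,0,0,1,0,0,0],[0.58,0,0,1,0,0,0],[0.58,0,0,0.5,0,0,0],[0.58,0,0,0,0,0,0],[0,0,0,0,0,0,0],[0,0,0,0,0,0,0],[0,0,0,0,0,0,0],[0,0,0,0,0,0,0]],
])

```text
t: 13.9
ee_pos: [0.4877, 0.2694, 0.0316]
orientation: [0.0, 0.72, 0.694, 0.001]
contact_force: [-0.2, -2.2, 7.3]
width: 0.0284
grasp_force: 59.6
```

```bash
python3 - <<'E'
from h import *
s=ctrl.read_state(); print(s['grasp_force'],s['contact_force'])
plan((.5525,-.1782,.15),-6.3)
E
```

```text
59.57936927676201 [-0.18322163 -2.15198154  7.31842309]
t 13.9 p [0.4877 0.2694 0.0316] head -2.08 tilt 0.11 w 0.0284 j6 0.54
units(tool now) [-14.829   2.707  -3.954] then wz 4.22
 units after turn [-14.59    3.792  -3.954]
```

Call:
carry_out([
  [[0,0,0,-0.5,0,0,0],[0,0,0,-0.9,0,0,0],[0,0,0,-0.9,0,0,0],[0,-0.6,0.1,-0.9,0,0,0],[0,-1,0.2,0,0,0,0],[0,-1,0.2,0,0,0,0],[0,-1,0.2,0,0,0,0],[0,-1,0.2,0,0,0,0],[0,-1,0.2,0,0,0,0],[0,-1,0.2,0,0,0,0],[0,-1,0.2,0,0,0,0],[0,-1,0.2,0,0,0,0]],
])

```text
t: 15.4
ee_pos: [0.5289, 0.0086, 0.1275]
orientation: [0.0, 0.72, 0.694, 0.001]
contact_force: [0.2, 0.3, -0.5]
width: 0.0283
grasp_force: 59.3
```

```bash
python3 - <<'E'
from h import *
s=ctrl.read_state(); print(s['grasp_force'],s['contact_force'])
plan((.5525,-.1782,.015),-6.3)
E
```

```text
59.34054873883724 [ 0.23401447  0.33861147 -0.52854609]
t 15.4 p [0.5289 0.0086 0.1275] head -2.08 tilt 0.08 w 0.0283 j6 0.05
units(tool now) [-6.195  1.006  3.751] then wz 4.22
 units after turn [-6.104  1.459  3.751]
```

Call:
carry_out([
  [[0,-0.9,0.15,0,0,0,0],[0,-0.9,0.15,0,0,0,0],[0,-0.9,0.15,0,0,0,0],[0,-0.9,0.15,0,0,0,0],[0,-0.9,0.15,0.4,0,0,0],[0,-0.9,0.15,0.6,0,0,0],[0,-0.8,0.1,0.7,0,0,4.2],[0,0,0,0.8,0,0,0],[0,0,0,0.8,0,0,0],[0,0,0,0.4,0,0,0],[0,0,0,0.05,0,0,0],[0,0,0,0,0,0,0]],
])

```text
t: 16.9
ee_pos: [0.5523, -0.1775, 0.0147]
orientation: [0.0, 0.745, 0.667, 0.0]
contact_force: [0.1, 0.1, -0.7]
width: 0.0283
grasp_force: 59.3
```

```bash
python3 - <<'E'
from h import *
s=ctrl.read_state(); print(s['grasp_force'],s['contact_force'])
plan((.5525,-.1782,.015),-6.3)
E
```

```text
59.32334940880537 [ 0.13119482  0.05677629 -0.73478052]
t 16.9 p [ 0.5523 -0.1775  0.0147] head -6.27 tilt 0.06 w 0.0283 j6 -0.2
units(tool now) [-0.022  0.01  -0.012] then wz 0.03
 units after turn [-0.022  0.01  -0.012]
```

Call:
carry_out([
  [[0,0,0,0.03,0,0,0],[0.58,0,0,0,0,0,0],[0.58,0,0,0,0,0,0],[0.58,0,0,0,0,0,0],[0.58,0,0,-0.7,0,0,0],[0.58,0,0,-0.9,0,0,0],[0.58,0,0,-0.9,0,0,0],[1,0.9,0,-0.9,0,0,0],[1,1,-0.2,-0.7,0,0,0],[1,1,-0.2,0,0,0,-4.3],[1,1,-0.2,0,0,0,0],[1,1,-0.2,0,0,0,0]],
])

```text
t: 18.4
ee_pos: [0.5392, -0.0283, 0.136]
orientation: [0.0, 0.719, 0.695, 0.0]
contact_force: [0.0, -0.9, 0.8]
width: 0.0856
grasp_force: 0.0
```

```bash
python3 - <<'E'
from h import *
plan((.487,.2704,.13),-2)
E
```

```text
t 18.4 p [ 0.5392 -0.0283  0.136 ] head -1.98 tilt 0.01 w 0.0856 j6 -0.02
units(tool now) [ 9.892 -2.083  0.2  ] then wz 0.02
 units after turn [ 9.891 -2.085  0.2  ]
```

Call:
carry_out([
  [[1,1,-0.21,0,0,0,0],[1,1,-0.21,0,0,0,0],[1,1,-0.21,0,0,0,0],[1,1,-0.21,0,0,0,0],[1,1,-0.21,0,0,0,0],[1,1,-0.21,0,0,0,0],[1,1,-0.21,0,0,0,0],[1,1,-0.21,0,0,0,0],[1,1,-0.2,0.8,0,0,0],[1,0.88,-0.2,1,0,0,0],[1,0,0,1,0,0,0],[1,0,0,0,0,0,0]],
])

```text
t: 19.9
ee_pos: [0.4855, 0.2685, 0.05]
orientation: [-0.001, 0.719, 0.695, -0.002]
contact_force: [0.1, 0.8, 0.0]
width: 0.0855
grasp_force: 0.0
```

```bash
python3 - <<'E'
from h import *
plan((.487,.2704,.007),-2)
E
```

```text
t 19.9 p [0.4855 0.2685 0.05  ] head -1.95 tilt 0.26 w 0.0855 j6 0.54
units(tool now) [0.069 0.053 1.434] then wz 0.05
 units after turn [0.069 0.053 1.434]
```

Call:
carry_out([
  [[1,0.06,0.05,0.7,0,0,0],[1,0,0,0.53,0,0,0],[1,0,0,0.2,0,0,0],[1,0,0,0,0,0,0],[0.8,0,0,0,0,0,0],[0.75,0,0,0,0,0,0],[0,0,0,0,0,0,0],[0,0,0,0,0,0,0],[0,0,0,0,0,0,0]],
])

```text
t: 21.02
ee_pos: [0.4888, 0.271, 0.0102]
orientation: [-0.0, 0.719, 0.695, 0.0]
contact_force: [-5.0, -2.3, 12.6]
width: 0.0568
grasp_force: 60.8
```

```bash
python3 - <<'E'
from h import *
s=ctrl.read_state(); print(s['grasp_force'],s['contact_force'])
plan((.5465,.0554,.1),-2)
s=snap('wrist','w6')
cv2.imwrite('pics/w6b.png',cv2.resize(cv2.imread('pics/w6.png')[100:360,140:440],None,fx=2,fy=2,interpolation=cv2.INTER_CUBIC))
E
```

```text
60.79199731349945 [-4.97024862 -2.30481651 12.63889479]
t 21.02 p [0.4888 0.271  0.0102] head -1.99 tilt 0.01 w 0.0568 j6 0.54
units(tool now) [-7.115  2.171 -2.996] then wz 0.01
 units after turn [-7.114  2.173 -2.996]
```

Call:
carry_out([
  [[0,0,0,-0.4,0,0,0],[0,0,0,-0.6,0,0,0],[0,0,0,-0.9,0,0,0],[0,0,0,-0.9,0,0,0],[0,-0.5,0.2,-0.4,0,0,0],[0,-0.9,0.3,0,0,0,0],[0,-0.9,0.3,0,0,0,0],[0,-0.9,0.3,0,0,0,0],[0,-0.9,0.3,0,0,0,0],[0,-0.9,0.3,0,0,0,0],[0,-0.9,0.25,0,0,0,0],[0,-0.8,0.2,0,0,0,0]],
])

```text
t: 22.58
ee_pos: [0.5463, 0.0657, 0.105]
orientation: [-0.0, 0.719, 0.695, -0.0]
contact_force: [-0.5, -0.0, -0.8]
width: 0.0568
grasp_force: 63.8
```

```bash
python3 - <<'E'
from h import *
s=ctrl.read_state(); print(s['grasp_force'],s['contact_force'])
plan((.5465,.0554,.003),-2)
s=snap('wrist','w7')
cv2.imwrite('pics/w7b.png',cv2.resize(cv2.imread('pics/w7.png'),(800,600),interpolation=cv2.INTER_CUBIC))
E
```

```text
63.756608963012695 [-0.47137405 -0.0212813  -0.76115401]
t 22.57 p [0.5463 0.0657 0.105 ] head -2.01 tilt 0.02 w 0.0568 j6 0.15
units(tool now) [-0.341  0.019  3.4  ] then wz -0.01
 units after turn [-0.341  0.019  3.4  ]
```

View pics/w7b.png

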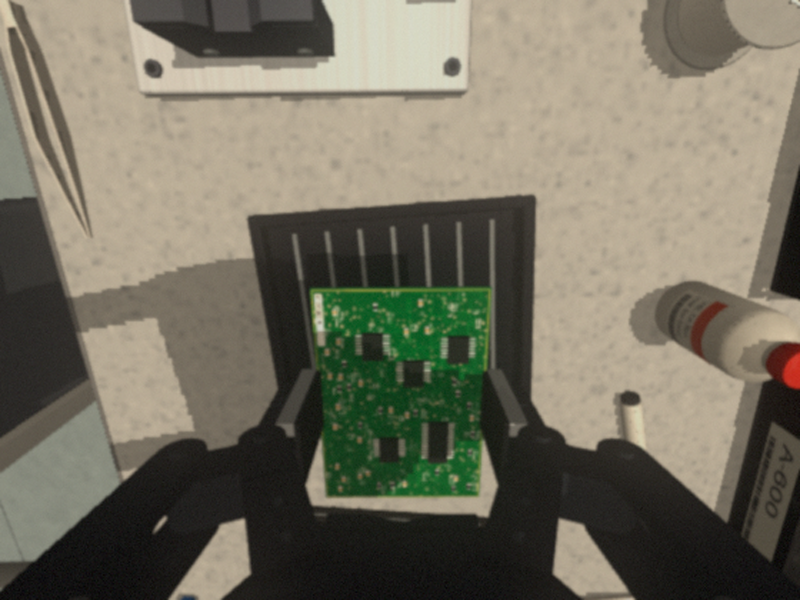

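The board is held level over the tray: board corners (312,290) and (490,288), tray corners (250,216) and (535,198). Lowering it.

Call:
carry_out([
  [[0,-0.34,0.02,0.5,0,0,-3.6],[0,0,0,0.9,0,0,0],[0,0,0,0.9,0,0,0],[0,0,0,0.7,0,0,0],[0,0,0,0.35,0,0,0],[0,0,0,0.1,0,0,0],[0,0,0,0,0,0,0],[0.8,0,0,0,0,0,0],[1,0,0,0,0,0,0],[1,0,0,0,0,0,0],[1,0,0,0,0,0,0],[1,0,0,-0.5,0,0,0]],
])

```text
t: 24.12
ee_pos: [0.5457, 0.0574, 0.0162]
orientation: [-0.001, 0.697, 0.717, -0.001]
contact_force: [0.2, 0.4, 1.2]
width: 0.0855
grasp_force: 0.0
```

```bash
python3 - <<'E'
from h import *
plan((.549,-.3967,.10),1.2)
s=snap('top','top1')
a=cv2.imread('pics/top1.png')
cv2.imwrite('pics/t1c.png',cv2.resize(a[170:260,238:448],None,fx=3.8,fy=3.8,interpolation=cv2.INTER_CUBIC))
E
```

```text
t 24.12 p [0.5457 0.0574 0.0162] head 1.62 tilt 0.13 w 0.0855 j6 0.07
units(tool now) [-15.135  -0.323  -2.791] then wz 0.42
 units after turn [-15.137  -0.213  -2.791]
```

Call:
carry_out([
  [[1,0,0,-0.8,0,0,0],[1,0,0,-1,0,0,0],[1,0,0,-1,0,0,0],[1,-1,0,-0.8,0,0,0],[1,-1,0,0,0,0,0],[1,-1,0,0,0,0,0],[1,-1,0,0,0,0,0],[1,-1,0,0,0,0,0],[1,-1,0,0,0,0,0],[1,-1,0,0,0,0,0],[1,-1,0,0,0,0,0],[1,-1,0,0,0,0,0]],
])

```text
t: 25.68
ee_pos: [0.5544, -0.2135, 0.1254]
orientation: [0.0, 0.697, 0.717, 0.0]
contact_force: [-0.1, -0.2, -0.0]
width: 0.0852
grasp_force: 0.0
```

Call:
carry_out([
  [[1,-1,-0.05,0,0,0,0],[1,-1,-0.05,0,0,0,0],[1,-1,-0.05,0,0,0,0],[1,-1,-0.05,0,0,0,0],[1,-1,-0.05,0,0,0,0.4],[1,-0.8,0,0,0,0,0],[1,0,0,0,0,0,0]],
])

```text
t: 26.55
ee_pos: [0.5515, -0.3881, 0.1249]
orientation: [0.0, 0.7, 0.714, 0.0]
contact_force: [0.7, 0.2, 1.1]
width: 0.0856
grasp_force: 0.0
```

```bash
python3 - <<'E'
from h import *
plan((.549,-.3967,.10),1.2)
s=snap('wrist','w8')
a=cv2.resize(cv2.imread('pics/w8.png')[60:360,130:430],None,fx=2,fy=2,interpolation=cv2.INTER_CUBIC)
cv2.imwrite('pics/w8b.png',a)
g=cv2.cvtColor(a,cv2.COLOR_BGR2HSV); m=cv2.inRange(g,(45,90,50),(85,255,255)); m=cv2.morphologyEx(m,cv2.MORPH_CLOSE,np.ones((15,15)))
c=max(cv2.findContours(m,0,2)[0],key=cv2.contourArea); print(cv2.boxPoints(cv2.minAreaRect(c)).round(1))
T=snap('top','top2'); a=cv2.imread('pics/top2.png')
cv2.imwrite('pics/t2c.png',cv2.resize(a[170:260,238:448],None,fx=3.8,fy=3.8,interpolation=cv2.INTER_CUBIC))
E
```

```text
t 26.55 p [ 0.5515 -0.3881  0.1249] head 1.13 tilt 0.06 w 0.0856 j6 -0.64
units(tool now) [-0.286 -0.09   0.829] then wz -0.07
 units after turn [-0.286 -0.09   0.829]
[[221. 219.]
 [358. 219.]
 [358. 398.]
 [221. 398.]]
```

View pics/w8b.png

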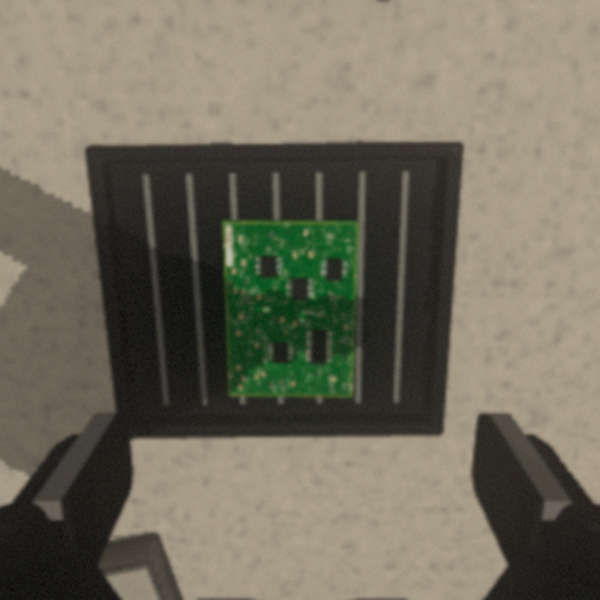

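View pics/t2c.png

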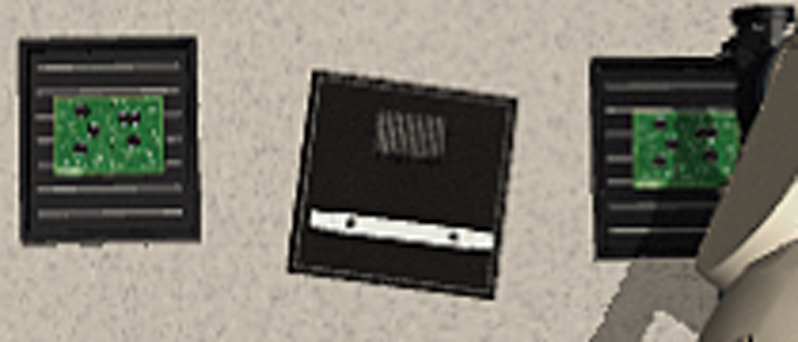

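The bar and heatsink stand on the mat and the tested board is flat in the left tray. The new board's corners in the crop are (222,221), (358,221), (355,397) and (230,397).

```bash
python3 - <<'E'
from h import *
s=load('w8')
Q=np.array([px2w(s,130+(u+.5)/2-.5,60+(v+.5)/2-.5,.011)[:2] for u,v in((222,221),(358,221),(355,397),(230,397))]); print(Q.round(4),Q.mean(0))
a=Q[1]+Q[2]-Q[0]-Q[3]; b=Q[0]+Q[1]-Q[2]-Q[3]; h1=np.degrees(np.arctan2(a[1],a[0])); h2=np.degrees(np.arctan2(-b[0],b[1])); print(h1,h2)
plan((*Q.mean(0),.0),(h1+h2)/2)
E
```

```text
[[ 0.5164 -0.3544]
 [ 0.5757 -0.3533]
 [ 0.5784 -0.4381]
 [ 0.5184 -0.4392]] [ 0.5472337  -0.39625681]
1.0835043480472792 1.5412350072910534
t 26.65 p [ 0.5513 -0.3861  0.1245] head 1.2 tilt 0.03 w 0.0857 j6 -0.63
units(tool now) [-0.338 -0.143  4.15 ] then wz -0.11
 units after turn [-0.338 -0.144  4.15 ]
```

Call:
carry_out([
  [[1,-0.34,-0.14,0.6,0,0,-0.1],[1,0,0,1,0,0,0],[1,0,0,1,0,0,0],[1,0,0,1,0,0,0],[1,0,0,0.4,0,0,0],[1,0,0,0.2,0,0,0],[1,0,0,0,0,0,0],[0.8,0,0,0,0,0,0],[0.75,0,0,0,0,0,0],[0,0,0,0,0,0,0],[0,0,0,0,0,0,0],[0,0,0,0,0,0,0]],
])

```text
t: 28.15
ee_pos: [0.5479, -0.3971, 0.0]
orientation: [0.001, 0.699, 0.715, 0.0]
contact_force: [-2.3, 2.2, 9.6]
width: 0.0568
grasp_force: 61.6
```

```bash
python3 - <<'E'
from h import *
s=ctrl.read_state(); print(s['grasp_force'],s['contact_force'])
plan((.487,.2704,.13),-2)
E
```

```text
61.573652029037476 [-2.31133856  2.16488417  9.62339485]
t 28.15 p [ 0.5479 -0.3971  0.    ] head 1.31 tilt 0.07 w 0.0568 j6 -0.65
units(tool now) [22.289 -1.515 -4.35 ] then wz 3.31
 units after turn [22.164 -2.801 -4.35 ]
```

Call:
carry_out([
  [[0,0,0,-0.4,0,0,0],[0,0,0,-0.8,0,0,0],[0,0,0,-1,0,0,0],[0,0.6,0,-1,0,0,0],[0,1,-0.05,-1,0,0,0],[0,1,-0.05,0,0,0,0],[0,1,-0.05,0,0,0,0],[0,1,-0.05,0,0,0,0],[0,1,-0.05,0,0,0,0],[0,1,-0.05,0,0,0,0],[0,1,-0.05,0,0,0,0],[0,1,-0.05,0,0,0,0]],
])

```text
t: 29.65
ee_pos: [0.5296, -0.1383, 0.1252]
orientation: [0.0, 0.699, 0.715, 0.0]
contact_force: [0.0, -0.0, -0.2]
width: 0.0569
grasp_force: 63.8
```

Call:
carry_out([
  [[0,1,-0.08,0,0,0,0],[0,1,-0.08,0,0,0,0],[0,1,-0.08,0,0,0,0],[0,1,-0.08,0,0,0,0],[0,1,-0.08,0,0,0,0],[0,1,-0.08,0,0,0,0],[0,1,-0.08,0,0,0,0],[0,1,-0.08,0,0,0,0],[0,1,-0.08,0,0,0,0],[0,1,-0.08,0,0,0,0],[0,1,-0.08,0,0,0,3.3],[0,0.8,-0.1,0,0,0,0]],
])

```text
t: 31.15
ee_pos: [0.4934, 0.2154, 0.1252]
orientation: [0.0, 0.719, 0.695, 0.0]
contact_force: [0.2, -1.2, 0.1]
width: 0.0568
grasp_force: 63.8
```

```bash
python3 - <<'E'
from h import *
s=ctrl.read_state(); print(s['grasp_force'],s['contact_force'])
plan((.487,.2700,.02),-2)
E
```

```text
63.76670479774475 [ 0.24827133 -1.18188525  0.08149453]
t 31.15 p [0.4934 0.2154 0.1252] head -2.0 tilt 0.05 w 0.0568 j6 0.44
units(tool now) [ 1.809 -0.279  3.508] then wz -0.0
 units after turn [ 1.809 -0.279  3.508]
```

Call:
carry_out([
  [[0,0.9,-0.14,0,0,0,0],[0,0.9,-0.11,0.6,0,0,0],[0,0,0,1,0,0,0],[0,0,0,1,0,0,0],[0,0,0,0,0,0,0]],
])

```text
t: 31.78
ee_pos: [0.4864, 0.2678, 0.0453]
orientation: [-0.0, 0.719, 0.695, -0.002]
contact_force: [0.4, -0.4, -0.6]
width: 0.0566
grasp_force: 64.0
```

```bash
python3 - <<'E'
from h import *
plan((.4878,.2698,.013),-2)
s=snap('wrist','w9')
cv2.imwrite('pics/w9b.png',cv2.resize(cv2.imread('pics/w9.png')[100:360,130:430],None,fx=2.4,fy=2.3,interpolation=cv2.INTER_CUBIC))
E
```

```text
t 31.77 p [0.4864 0.2678 0.0453] head -1.98 tilt 0.21 w 0.0566 j6 0.54
units(tool now) [0.07  0.049 1.075] then wz 0.02
 units after turn [0.07  0.049 1.075]
```

View pics/w9b.png

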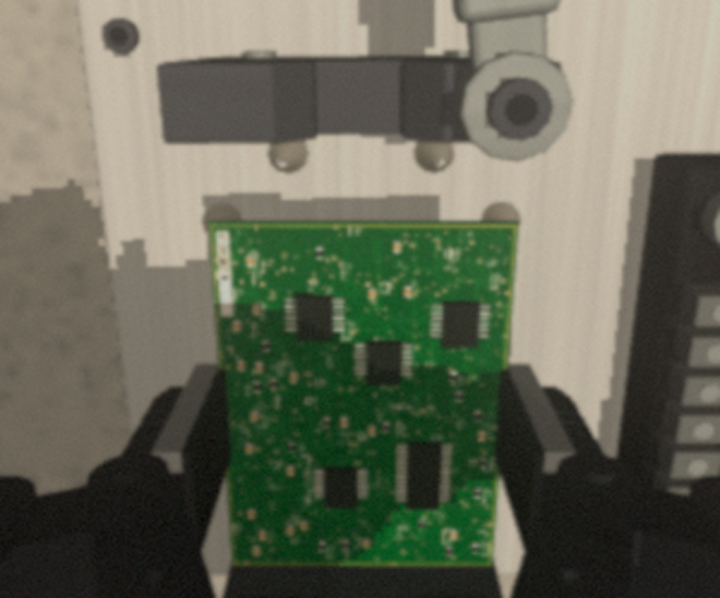

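Call:
carry_out([
  [[0,0,0,0.1,0,0,0],[0,0,0,0,0,0,0],[0,0,0,0,0,0,0],[0,0,0,0,0,0,0]],
])

```text
t: 32.33
ee_pos: [0.488, 0.2685, 0.0439]
orientation: [0.0, 0.719, 0.695, 0.0]
contact_force: [-0.3, 0.2, -0.6]
width: 0.0567
grasp_force: 64.0
```

```bash
python3 - <<'E'
from h import *
plan((.4872,.2698,.013),-2)
s=snap('wrist','w10'); c,d=np.cos(-.0348),np.sin(-.0348)
for u,v in ((210,222),(517,222),(496,563),(232,563)): print(px2w(load('w9'),130+u/2.4,100+v/2.3,.0453+.011))
for m in [(31.25+0,30,20)]: pass
E
```

```text
t 32.33 p [0.488  0.2685 0.0439] head -1.99 tilt 0.03 w 0.0567 j6 0.54
units(tool now) [ 0.041 -0.028  1.029] then wz 0.01
 units after turn [ 0.041 -0.028  1.029]
[0.45934634 0.31214477 0.0563    ]
[0.51811824 0.3101312  0.0563    ]
[0.51599829 0.22656644 0.0563    ]
[0.45591925 0.22848481 0.0563    ]
```

Call:
carry_out([
  [[0,0.015,-0.05,0,0,0,0],[0,0,0,0.3,0,0,0],[0,0,0,0.3,0,0,0],[0,0,0,0.2,0,0,0],[0,0,0,0.1,0,0,0],[0,0,0,0.1,0,0,0],[0,0,0,0,0,0,0],[0,0,0,0,0,0,0]],
])

```text
t: 33.38
ee_pos: [0.4864, 0.269, 0.0137]
orientation: [0.0, 0.719, 0.695, 0.0]
contact_force: [-0.6, -0.2, -1.0]
width: 0.0567
grasp_force: 64.0
```

```bash
python3 - <<'E'
from h import *
s=ctrl.read_state(); print(s['grasp_force'],s['contact_force'],s['wrist_torque'])
plan((.4872,.2698,.011),-2)
E
```

```text
64.02891397476196 [-0.56856404 -0.20541535 -1.02413205] [-0.01886541 -0.03371976 -0.0505053 ]
t 33.38 p [0.4864 0.269  0.0137] head -1.98 tilt 0.02 w 0.0567 j6 0.54
units(tool now) [0.027 0.025 0.089] then wz 0.02
 units after turn [0.027 0.025 0.089]
```

Call:
carry_out([
  [[0,0,0,0.1,0,0,0],[0,0,0,0.05,0,0,0],[0,0,0,0,0,0,0],[0.8,0,0,0,0,0,0],[1,0,0,0,0,0,0],[1,0,0,0,0,0,0],[1,0,0,0,0,0,0],[1,0,0,-0.7,0,0,0],[1,0,0,-1,0,0,0],[1,0,0,-1,0,0,0],[1,0,0,-1,0,0,0],[1,0,0,0,0,0,0]],
])

```text
t: 34.88
ee_pos: [0.4877, 0.2697, 0.1222]
orientation: [0.001, 0.719, 0.695, 0.002]
contact_force: [0.5, 0.3, 0.2]
width: 0.0854
grasp_force: 0.0
```

```bash
python3 - <<'E'
from h import *
plan((.5523,-.1775,.13),-6.3)
s=snap('wrist','w11'); a=cv2.imread('pics/w11.png')
cv2.imwrite('pics/w11b.png',cv2.resize(a[80:380,150:430],None,fx=2,fy=2,interpolation=cv2.INTER_CUBIC))
E
```

```text
t 34.88 p [0.4877 0.2697 0.1222] head -1.98 tilt 0.25 w 0.0854 j6 0.54
units(tool now) [-14.824   2.668  -0.283] then wz 4.32
 units after turn [-14.581   3.776  -0.283]
```

View pics/w11b.png

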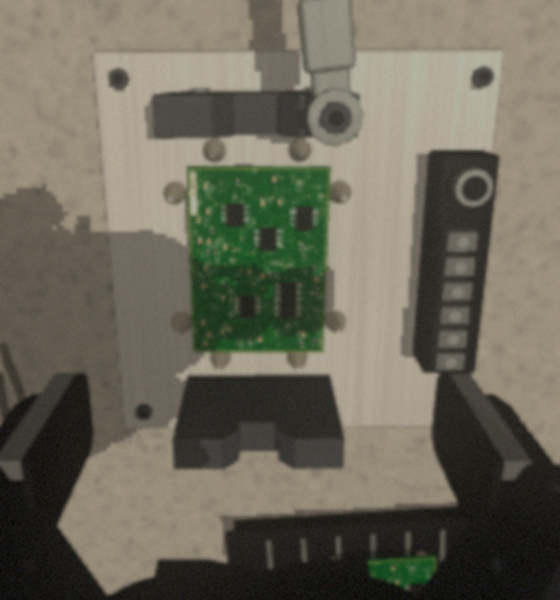

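The new board sits flat, centred between all eight pins. Next is the heatsink.

Call:
carry_out([
  [[0.58,-1,0.18,0,0,0,0],[0.58,-1,0.18,0,0,0,0],[0.58,-1,0.18,0,0,0,0],[0.58,-1,0.18,0,0,0,0],[0.58,-1,0.18,0,0,0,0],[0.58,-1,0.18,0,0,0,0],[0.58,-1,0.18,0,0,0,0],[0.58,-1,0.18,0,0,0,0],[0.58,-1,0.18,0,0,0,0],[0.58,-1,0.18,0,0,0,0],[0.58,-1,0.18,0,0,0,0],[0.58,-1,0.18,0,0,0,0]],
])

```text
t: 36.42
ee_pos: [0.5377, -0.0939, 0.1185]
orientation: [-0.001, 0.719, 0.695, -0.001]
contact_force: [0.3, 1.2, 0.5]
width: 0.0496
grasp_force: 0.0
```

Call:
carry_out([
  [[0.58,-1,0.18,0,0,0,0],[0.58,-1,0.18,0,0,0,0],[0.58,-0.8,0.15,0,0,0,4.3],[0.58,0,0,1,0,0,0],[0.58,0,0,0,0,0,0],[0.58,0,0,0,0,0,0]],
])

```text
t: 37.17
ee_pos: [0.5506, -0.1772, 0.0897]
orientation: [-0.001, 0.745, 0.667, -0.0]
contact_force: [0.5, 0.3, 0.7]
width: 0.0494
grasp_force: 0.0
```

```bash
python3 - <<'E'
from h import *
plan((.5523,-.1775,.0115),-6.27)
E
```

```text
t 37.17 p [ 0.5506 -0.1772  0.0897] head -6.26 tilt 0.07 w 0.0494 j6 -0.2
units(tool now) [-0.004  0.059  2.607] then wz 0.01
 units after turn [-0.004  0.059  2.607]
```

Call:
carry_out([
  [[0.58,0,0.05,1,0,0,0],[0.58,0,0,1,0,0,0],[0.58,0,0,0.6,0,0,0],[0.58,0,0,0,0,0,0],[0,0,0,0,0,0,0],[0,0,0,0,0,0,0],[0,0,0,0,0,0,0],[0,0,0,0,0,0,0]],
])

```text
t: 38.17
ee_pos: [0.5535, -0.178, 0.0134]
orientation: [0.001, 0.745, 0.667, 0.001]
contact_force: [0.4, 0.2, 8.0]
width: 0.0276
grasp_force: 59.9
```

```bash
python3 - <<'E'
from h import *
s=ctrl.read_state(); print(s['grasp_force'],s['contact_force'])
plan((.4875,.2698,.13),-2)
E
```

```text
59.897787272930145 [0.42826604 0.18986375 7.95497532]
t 38.17 p [ 0.5535 -0.178   0.0134] head -6.28 tilt 0.13 w 0.0276 j6 -0.2
units(tool now) [14.594 -3.812 -3.903] then wz -4.28
 units after turn [14.838 -2.711 -3.903]
```

Call:
carry_out([
  [[0,0,0,-0.5,0,0,0],[0,0,0,-0.9,0,0,0],[0,0,0,-0.9,0,0,0],[0,0,0,-0.9,0,0,-4.3],[0,0.8,-0.15,-0.7,0,0,0],[0,1,-0.18,0,0,0,0],[0,1,-0.18,0,0,0,0],[0,1,-0.18,0,0,0,0],[0,1,-0.18,0,0,0,0],[0,1,-0.18,0,0,0,0],[0,1,-0.18,0,0,0,0],[0,1,-0.18,0,0,0,0]],
])

```text
t: 39.67
ee_pos: [0.5182, 0.0586, 0.1301]
orientation: [0.0, 0.719, 0.695, 0.0]
contact_force: [0.0, -0.1, -0.1]
width: 0.028
grasp_force: 59.3
```

Call:
carry_out([
  [[0,1,-0.18,0,0,0,0],[0,1,-0.18,0,0,0,0],[0,1,-0.18,0,0,0,0],[0,1,-0.18,0,0,0,0],[0,1,-0.18,0,0,0,0],[0,1,-0.18,0,0,0,0],[0,1,-0.18,0,0,0,0],[0,0,0,1,0,0,0],[0,0,0,0.7,0,0,0],[0,0,0,0,0,0,0],[0,0,0,0,0,0,0],[0,0,0,0,0,0,0]],
])

```text
t: 41.18
ee_pos: [0.4885, 0.269, 0.0792]
orientation: [0.0, 0.719, 0.695, 0.001]
contact_force: [-0.2, -0.6, -0.2]
width: 0.0284
grasp_force: 59.3
```

```bash
python3 - <<'E'
from h import *
s=ctrl.read_state(); print(s['grasp_force'],s['contact_force'])
plan((.4875,.2692,.033),-2)
E
```

```text
59.31992031633854 [-0.24978404 -0.60627355 -0.15131984]
t 41.17 p [0.4885 0.269  0.0792] head -2.0 tilt 0.11 w 0.0284 j6 0.54
units(tool now) [ 0.002 -0.036  1.541] then wz 0.0
 units after turn [ 0.002 -0.036  1.541]
```

Call:
carry_out([
  [[0,0,-0.03,0.8,0,0,0],[0,0,0,0.5,0,0,0],[0,0,0,0.2,0,0,0],[0,0,0,0,0,0,0],[0,0,0,0,0,0,0]],
])

```text
t: 41.8
ee_pos: [0.4873, 0.269, 0.0335]
orientation: [0.0, 0.719, 0.695, 0.0]
contact_force: [0.0, 0.3, -0.2]
width: 0.0281
grasp_force: 59.3
```

```bash
python3 - <<'E'
from h import *
s=ctrl.read_state(); print(s['grasp_force'],s['contact_force'])
plan((.4875,.2692,.0315),-2)
E
```

```text
59.33872528374195 [ 0.01877646  0.34995886 -0.17214446]
t 41.8 p [0.4873 0.269  0.0335] head -1.99 tilt 0.04 w 0.0281 j6 0.54
units(tool now) [0.006 0.007 0.066] then wz 0.01
 units after turn [0.006 0.007 0.066]
```

Call:
carry_out([
  [[0,0,0,0.05,0,0,0],[0,0,0,0,0,0,0],[0.55,0,0,0,0,0,0],[0.55,0,0,0,0,0,0],[0.55,0,0,0,0,0,0],[0.55,0,0,-0.6,0,0,0],[0.55,0,0,-1,0,0,0],[0.55,0,0,-1,0,0,0],[0.55,0,0,-0.8,0,0,0],[0.45,-1,0,0,0,0,0],[0.45,-1,0,0,0,0,0],[0.45,-1,0,0,0,0,0]],
])

```text
t: 43.3
ee_pos: [0.4839, 0.1782, 0.1349]
orientation: [0.0, 0.719, 0.695, 0.001]
contact_force: [0.8, 0.8, 1.0]
width: 0.0384
grasp_force: 0.0
```

```bash
python3 - <<'E'
from h import *
plan((.4783,-.1688,.1),-6.27)
snap('wrist','w12')
E
```

```text
t 43.3 p [0.4839 0.1782 0.1349] head -1.96 tilt 0.08 w 0.0384 j6 0.38
units(tool now) [-11.566   0.207   1.157] then wz 4.31
 units after turn [-11.518   1.075   1.157]
```

Call:
carry_out([
  [[0.45,-1,0.02,0,0,0,0],[0.45,-1,0.02,0,0,0,0],[0.45,-1,0.02,0,0,0,0],[0.45,-1,0.02,0,0,0,0],[0.45,-1,0.02,0,0,0,0],[0.45,-1,0.02,0,0,0,0],[0.45,-1,0.02,0,0,0,0],[0.45,-1,0.02,0,0,0,0],[0.45,-1,0.02,0,0,0,0],[0.45,-1,0.02,0,0,0,0],[0.45,-1,0,0.5,0,0,0],[0.45,-0.5,0,0.5,0,0,4.3]],
])

```text
t: 44.85
ee_pos: [0.4783, -0.1676, 0.1045]
orientation: [0.001, 0.746, 0.666, 0.0]
contact_force: [0.0, -0.0, 0.5]
width: 0.0384
grasp_force: 0.0
```

Call:
carry_out([
  [[0.45,0,0,1,0,0,0],[0.45,0,0,0,0,0,0],[0.45,0,0,0,0,0,0]],
])

```text
t: 45.22
ee_pos: [0.4784, -0.1661, 0.0747]
orientation: [0.0, 0.745, 0.667, 0.0]
contact_force: [0.7, -0.3, 0.5]
width: 0.0385
grasp_force: 0.0
```

```bash
python3 - <<'E'
from h import *
plan((.4783,-.1688,.003),-6.27)
s=snap('wrist','w13')
a=cv2.imread('pics/w13.png'); g=cv2.cvtColor(a,cv2.COLOR_BGR2GRAY); print(g[150:330:10,270:290].mean(1).round())
E
```

```text
t 45.23 p [ 0.4784 -0.1661  0.0747] head -6.26 tilt 0.05 w 0.0385 j6 -0.23
units(tool now) [-0.09   0.005  2.389] then wz 0.01
 units after turn [-0.09   0.005  2.389]
[206. 204. 214. 149. 209. 211. 208. 207. 135. 133. 133. 132. 176. 193.
 142. 190. 185. 192.]
```

Call:
carry_out([
  [[0.45,-0.09,0,1,0,0,0],[0.45,0,0,1,0,0,0],[0.45,0,0,0.38,0,0,0],[0.45,0,0,0,0,0,0],[0,0,0,0,0,0,0],[0,0,0,0,0,0,0],[0,0,0,0,0,0,0],[0,0,0,0,0,0,0]],
])

```text
t: 46.28
ee_pos: [0.4785, -0.1691, 0.0034]
orientation: [0.001, 0.745, 0.667, 0.001]
contact_force: [-0.4, 0.6, 5.9]
width: 0.0125
grasp_force: 59.2
```

```bash
python3 - <<'E'
from h import *
s=ctrl.read_state(); print(s['grasp_force'],s['contact_force'])
plan((.4875,.2706,.13),-2)
E
```

```text
59.19123474508524 [-0.44643009  0.58560335  5.85549172]
t 46.27 p [ 0.4785 -0.1691  0.0034] head -6.28 tilt 0.12 w 0.0125 j6 -0.23
units(tool now) [14.599 -1.295 -4.229] then wz -4.28
 units after turn [14.655 -0.202 -4.229]
```

Call:
carry_out([
  [[0,0,0,-0.5,0,0,0],[0,0,0,-0.9,0,0,0],[0,0,0,-0.9,0,0,0],[0,0,0,-0.9,0,0,-4.3],[0,0.65,0,-0.9,0,0,0],[0,1,-0.02,0,0,0,0],[0,1,-0.02,0,0,0,0],[0,1,-0.02,0,0,0,0],[0,1,-0.02,0,0,0,0],[0,1,-0.02,0,0,0,0],[0,1,-0.02,0,0,0,0],[0,1,-0.02,0,0,0,0]],
])

```text
t: 47.78
ee_pos: [0.4812, 0.0617, 0.1263]
orientation: [0.0, 0.719, 0.695, 0.0]
contact_force: [-0.2, -0.3, -2.1]
width: 0.0123
grasp_force: 58.9
```

Call:
carry_out([
  [[0,1,-0.02,0,0,0,0],[0,1,-0.02,0,0,0,0],[0,1,-0.02,0,0,0,0],[0,1,0,0,0,0,0],[0,1,0,0,0,0,0],[0,1,0,0,0,0,0],[0,1,0,0,0,0,0],[0,0,0,0.8,0,0,0],[0,0,0,0.4,0,0,0],[0,0,0,0,0,0,0],[0,0,0,0,0,0,0],[0,0,0,0,0,0,0]],
])

```text
t: 49.28
ee_pos: [0.4872, 0.2706, 0.0899]
orientation: [0.0, 0.719, 0.695, 0.001]
contact_force: [0.5, -0.3, -1.9]
width: 0.0123
grasp_force: 58.8
```

```bash
python3 - <<'E'
from h import *
s=ctrl.read_state(); print(s['grasp_force'],s['contact_force'])
plan((.4875,.2707,.0484),-2)
s=snap('wrist','w14')
cv2.imwrite('pics/w14b.png',cv2.resize(cv2.imread('pics/w14.png')[60:360,130:430],None,fx=2,fy=2,interpolation=cv2.INTER_CUBIC))
E
```

```text
58.7976561114192 [ 0.48859415 -0.32501352 -1.91355247]
t 49.27 p [0.4872 0.2706 0.0899] head -2.01 tilt 0.06 w 0.0123 j6 0.54
units(tool now) [0.002 0.008 1.382] then wz -0.01
 units after turn [0.002 0.008 1.382]
```

View pics/w14b.png

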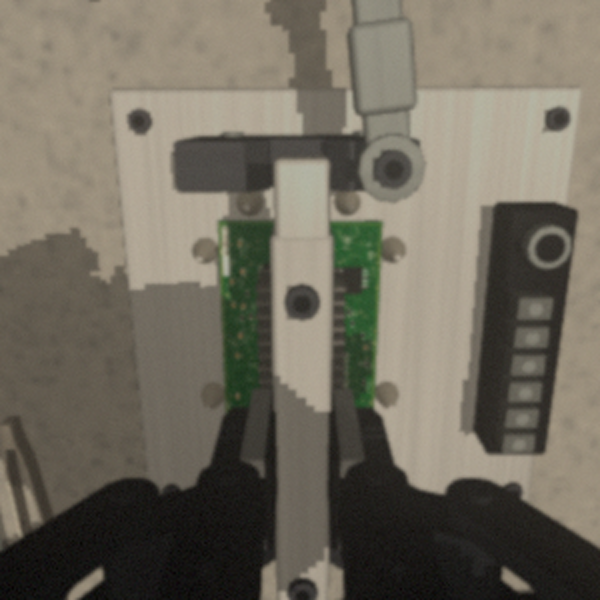

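The bar (x≈302) is centred over the board (x≈301) and lined up with the slot. Lowering it.

Call:
carry_out([
  [[0,0,0,0.5,0,0,0],[0,0,0,0.4,0,0,0],[0,0,0,0.25,0,0,0],[0,0,0,0.15,0,0,0],[0,0,0,0.06,0,0,0],[0,0,0,0,0,0,0],[0,0,0,0,0,0,0]],
])

```text
t: 50.2
ee_pos: [0.487, 0.2708, 0.0484]
orientation: [0.0, 0.719, 0.695, 0.0]
contact_force: [0.5, 0.5, -1.2]
width: 0.0128
grasp_force: 58.8
```

```bash
python3 - <<'E'
from h import *
s=ctrl.read_state(); print(s['grasp_force'],s['contact_force'])
plan((.4875,.2707,.0484),-2)
E
```

```text
58.830776028335094 [ 0.50125104  0.47244391 -1.20209664]
t 50.2 p [0.487  0.2708 0.0484] head -1.98 tilt 0.03 w 0.0128 j6 0.54
units(tool now) [-0.002  0.017  0.001] then wz 0.02
 units after turn [-0.002  0.017  0.001]
```

Call:
carry_out([
  [[0,0,0,0.05,0,0,0],[0,0,0,0,0,0,0],[0.45,0,0,0,0,0,0],[0.45,0,0,0,0,0,0],[0.45,0,0,0,0,0,0],[0.45,0,0,-0.8,0,0,0],[0.45,0,0,-1,0,0,0],[0.45,0,0,-1,0,0,0],[0.45,1,0.15,0,0,0,0],[0.45,1,0.15,0,0,0,0],[0.45,1,0.15,0,0,0,-9.3],[0.45,0,0,0,0,0,0]],
])

```text
t: 51.7
ee_pos: [0.5037, 0.3619, 0.1306]
orientation: [-0.0, 0.66, 0.752, 0.0]
contact_force: [0.2, -0.7, -0.3]
width: 0.0388
grasp_force: 0.0
```

```bash
python3 - <<'E'
from h import *
plan((.508,.3916,.078),7.3)
s=snap('wrist','w15')
# knob position check: project knob centre line
for z in(.075,.099): print(w2px(s,[.508,.3916,z]))
E
```

```text
t 51.7 p [0.5037 0.3619 0.1306] head 7.47 tilt 0.05 w 0.0388 j6 0.49
units(tool now) [0.962 0.271 1.754] then wz 0.17
 units after turn [0.963 0.268 1.754]
[291.92043622 192.29673292]
[293.33788877 201.6607379 ]
```

Call:
carry_out([
  [[0.45,0.96,0.27,0,0,0,0.2],[0.45,0,0,0.9,0,0,0],[0.45,0,0,0.85,0,0,0],[0.45,0,0,0,0,0,0],[0,0,0,0,0,0,0],[0,0,0,0,0,0,0],[0,0,0,0,0,0,0],[0,0,0,0,0,0,0]],
])

```text
t: 52.75
ee_pos: [0.5083, 0.3898, 0.0795]
orientation: [0.0, 0.662, 0.75, 0.001]
contact_force: [-0.4, -2.6, 6.9]
width: 0.0112
grasp_force: 59.1
```

Call:
carry_out([
  [[0,-0.03,-0.347,0,0,0,-10],[0,-0.03,-0.347,0,0,0,-10],[0,-0.03,-0.347,0,0,0,-10],[0,-0.03,-0.347,0,0,0,-10],[0,-0.03,-0.347,0,0,0,-10],[0,-0.03,-0.347,0,0,0,-10],[0,-0.03,-0.347,0,0,0,-10],[0,-0.03,-0.347,0,0,0,-10],[0,0,0,0,0,0,0],[0,0,0,0,0,0,0]],
])

```text
t: 54.0
ee_pos: [0.458, 0.3361, 0.0797]
orientation: [0.003, 0.025, 1.0, 0.003]
contact_force: [4.9, 8.1, -2.5]
width: 0.0117
grasp_force: 59.3
```

```bash
python3 - <<'E'
from h import *
s=ctrl.read_state(); print(s['grasp_force'],s['contact_force'])
plan((.4563,.3370,.078),87.5)
E
```

```text
59.27587334706914 [ 4.86280136  8.13173529 -2.45376604]
t 54.0 p [0.458  0.3361 0.0797] head 87.13 tilt 0.46 w 0.0117 j6 -0.89
units(tool now) [0.057 0.026 0.057] then wz -0.37
 units after turn [0.057 0.026 0.057]
```

Call:
carry_out([
  [[0.45,0,0,0,0,0,0],[0.45,0,0,0,0,0,0],[0.45,0,0,0,0,0,0],[0.45,0,0,-0.8,0,0,0],[0.45,0,0,-1,0,0,0],[0.45,0,0,-1,0,0,0],[0.45,0.5,-1,-1,0,0,0],[0.45,0,-0.9,0,0,0,0],[0.45,0,0,0,0,0,0],[0.45,0,0,0,0,0,0]],
])

```text
t: 55.25
ee_pos: [0.4376, 0.2775, 0.1922]
orientation: [0.0, 0.025, 1.0, 0.0]
contact_force: [-0.6, 0.1, -0.0]
width: 0.0388
grasp_force: 0.0
```

```bash
python3 - <<'E'
from h import *
plan((.45,.28,.2),88)
s=snap('wrist','w16'); r=load('w1'); c,d=np.cos(-.0348),np.sin(-.0348)
# warp old start picture's bar-top plane (z=.065) into the new view; compare in patches around lever/bar (start state = goal state)
F=lambda m:np.array([.4872+(c*m[0]-d*m[1])/1e3,.2704+(d*m[0]+c*m[1])/1e3,m[2]/1e3])
def patch(S,m,z):  # rectified 1 px/mm crop of plane z round m
    X,Y=np.meshgrid(np.arange(-25,26),np.arange(-25,26)); P=np.array([w2px(S,F((m[0]+x,m[1]+y,z))) for x,y in zip(X.ravel(),Y.ravel())],np.float32)
    return cv2.cvtColor(cv2.remap(S['frame'],P[:,0].reshape(X.shape),P[:,1].reshape(X.shape),1),cv2.COLOR_RGB2GRAY)
for n,m,z in(('bar screws',(0,38),65),('bar -y screw',(0,-38),65),('bar mid',(0,0),65),('knob top',(-35,65),99),('lever arm',(0,65),72)):
    a=patch(s,m,z); b=patch(r,m,z); v=cv2.matchTemplate(a,b[8:-8,8:-8],cv2.TM_CCOEFF_NORMED); _,mx,_,l=cv2.minMaxLoc(v); print(n,round(mx,2),'shift mm',l[0]-8,l[1]-8)
E
```

```text
t 55.25 p [0.4376 0.2775 0.1922] head 87.08 tilt 0.02 w 0.0388 j6 -0.96
units(tool now) [-0.41   0.105 -0.259] then wz -0.92
 units after turn [-0.411  0.099 -0.259]
bar screws 0.56 shift mm 1 -8
bar -y screw 0.55 shift mm 0 -1
bar mid 0.8 shift mm 1 -8
knob top 0.92 shift mm -2 -2
lever arm 0.72 shift mm 0 0
```

```bash
python3 - <<'E'
from h import *
c,d=np.cos(-.0348),np.sin(-.0348)
F=lambda x,y,z:[.4872+(c*x-d*y)/1e3,.2704+(d*x+c*y)/1e3,z/1e3]
for n in('w1','w16'):
    S=load('%s'%n); g=cv2.cvtColor(S['frame'],cv2.COLOR_RGB2GRAY)
    for z in (65,68):
        v=[]
        for y in range(-75,66):
            P=np.array([w2px(S,F(x,y,z)) for x in(-3,0,3)],np.float32); v.append(cv2.remap(g,P[None,:,0].copy(),P[None,:,1].copy(),1).mean())
        v=np.array(v); print(n,z,'screws y',-75+25+v[25:55].argmin(),-75+95+v[95:125].argmin(), 'end',-75+np.diff(v[:15]).argmax())
    
s=load('w16');q=px2w
E
```

```text
w1 65 screws y -41 39 end -71
w1 68 screws y -41 39 end -70
w16 65 screws y -41 39 end -72
w16 68 screws y -41 39 end -71
```

The bar's screws and end are within 1 mm of where they started, and the knob within about 2 mm. Handing in.

```bash
python3 -c "
from bench import ctrl
print(ctrl.hand_in())"
```

```text
the job is handed in; nothing more can be done
None
```

I swapped the boards, put the heatsink and clamp bar back, shut the lever, let go of everything and handed the job in at about 55 s; the hand-in returned no verdict, and I did not re-check the heatsink's position after setting it down.

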